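Fetch the parts basket out of the dip tank with the hook rod

TASK

Take the hook rod from its stand and use it to fetch the parts basket out of the deep clear tank: catch the basket's carrying bar from below, draw it gently along its slots towards the drain-tap end until you feel it come up against the slot ends, lift it straight out, stand it upright in the drip tray and hang the rod back in its stand. Do not force anything against the tank or its hanger plates, do not tip the basket, touch it only with the hook, set it down gently, and leave the blue bin, tape roll and clamp block where they are.

Things in the scene. Friction and masses are not known exactly. Their poses are not given: they have to be found in the camera images.
- tank: Fixed open-topped clear plastic dip tank, empty and dry, steel edges. Outside 242 mm (its x) by 132 mm (its y) by 185 mm high; walls and floor 6 mm. Origin: centre of its underside, z up. A brass drain tap with red lever sticks out 26 mm low on its -x end. Nothing (rod or basket) may press on the tank or the hanger plates in it with more than 10 N.
- tank_slots (a point): On the tank's middle line, level with the slot floors (z = 89 mm in the tank); axes as the tank's. On each long wall a steel hanger plate (4 mm thick, at y = +-47 mm) has an L-slot for an end of the basket's bar: a level slot, 12 mm high, roofed, closed at +x; at its -x end it turns up into an open exit notch 12 mm long in x, closed on its -x side by an end stop 46 mm high.
- tank_exit (a point): Middle of the tank's length at the height of the slot roofs (z = 101 mm in the tank); axes as the tank's. The plates are clamped anywhere along the walls: the end stops' faces lie 11 to 81 mm to the -x side of this point, NOT measured: feel (or see) them. The bar comes out only when drawn against the stops, then lifted straight up (at most 4 mm short of them); elsewhere it jams under the roofs.
- basket: Loose steel parts basket, 66 (x) by 70 (y) by 36 mm deep, 210 to 390 g with the parts in it, which reach up to z = 29 mm. Origin: centre of its underside, z up. Two straps at y = +-34.5 mm carry a straight bar along y, 110 mm long, axis at z = 78 mm. Starts hanging in the tank, bar ends on the slot floors, yaw as the tank's, 10 to 33 mm to the +x side of the tank's middle.
- basket_bar (a point): Middle of the basket's red carrying bar, on its axis, 78 mm above the basket's underside; axes as the basket's. Bar diameter 8 mm. Two collars of 16 mm diameter on the bar, 22 mm apart (inner faces at y = +-11 mm), keep a hook in the middle.
- hook: Loose hook rod, 130 g, upright. Origin: centre of the underside of its orange handle, z up along the rod. Handle 22 (x) by 20 mm (y), z = 0 to 75 mm. Steel rod, 7 mm diameter, runs down to z = -146.5 mm (axis), turns 22 mm to +x (level arm), then 14 mm up (tip, top at z = -129 mm). Lowest point z = -150 mm. Free width between rod and tip 15 mm.
- hook_grip (a point): Middle of the hook rod's handle, 42 mm above its underside: where to grip it; axes as the hook's.
- hook_crook (a point): Point where a load sits in the hook: top of the level arm, 11 mm on the +x side of the rod's axis, 143 mm below the handle's underside; axes as the hook's.
- stand: Fixed stand of the hook rod, base 120 x 90 mm, an upright 66 mm to the +x side of the origin, and a level arm 6 mm thick, top at z = 170 mm, with a notch 11 mm wide open to -x (flared mouth from x = -26 to -43 mm) and closed 4 mm to the +x side of the origin. Origin: under the notch seat at the base's underside, z up. The rod hangs by its handle's underside, hook pointing to the stand's +x.
- stand_notch (a point): Seat of the rod in the stand's notch, on the top face of the arm; the hook body's origin lies here when the rod hangs in place; axes as the stand's. The rod is taken out by lifting it a little and drawing it to the stand's -x, and put back the other way.
- tray: Fixed steel drip tray, 170 x 170 mm, rim 16 mm high and 4 mm thick. Origin: centre of its underside, z up; its floor is at z = 6 mm.
- tray_in (a point): Centre of the tray's floor (top face).
- bin: Loose blue bin 100 x 150 x 70 mm with metal parts: leave alone. Origin: centre of its underside.
- tape: Loose roll of white tape lying flat, 90 mm diameter, 24 mm high: leave alone. Origin: centre of its underside.
- clamp: Loose aluminium clamp block, 60 x 40 x 55 mm: leave alone. Origin: centre of its underside.
Mind the look-alikes: they are no part of the job. There is more than one size of the hook; the one meant has the size given above.

How it is judged:
On the way, in this order (a step that is already met when the one before it is completed fails the run):
1. the basket hangs on the hook, its underside above the tank's rim (height (world z) of basket above 0.19 m and contact force between hook and basket above 1 N), for 0.1 s.
2. the basket stands in the tray, off the hook (distance between basket and tray_in below 0.04 m and z of basket in the frame of tray below 0.01 m and contact force between hook and basket below 0.05 N and linear speed of basket below 0.02 m/s), for 0.2 s.
At the end, for the whole second after the job is handed in: The basket stands upright (within 0.1 rad) and at rest on the tray's floor, its centre within 40 mm of the tray's centre; the hook rod hangs at rest and upright (within 0.12 rad) in the stand's notch, its handle's underside within 20 mm of the seat and its hook in line with the stand within 0.6 rad (horizontal distance between basket and tray_in below 0.04 m and z of basket in the frame of tray below 0.01 m and angle between basket's own z axis and vertical below 0.1 rad and linear speed of basket below 0.02 m/s and distance between hook and stand_notch below 0.02 m and angle between hook's own z axis and vertical below 0.12 rad and angle between the x axis of hook and the x axis of stand, either way round below 0.6 rad and linear speed of hook below 0.03 m/s); the robot touches nothing.
It fails at once if the basket or the hook rod was forced against the tank or its hanger plates (over 10 N) (contact force between any of basket, hook and tank above 10 N).
It fails at once if the basket was tipped by more than 0.6 rad (angle between basket's own z axis and vertical above 0.6 rad).
It fails at once if the basket was touched by the fingers or the arm (contact force between any of the fingers, the arm and basket above 0.3 N).
It fails at once if the basket was set down hard (over 25 N) (contact force between basket and tray above 25 N).
It fails at once if a bystander was moved by more than 15 mm (distance of any of bin, tape, clamp from where it was at the start of the episode above 0.015 m).
It also fails if it takes over 72 s, if anything falls off the work surface, if the arm or the gripper's body presses on something with over 40 N, if the wrist force passes 120 N, or if a joint passes its speed limit or range.

ROBOT

A 7-joint arm with a two-finger parallel gripper is mounted at the origin on the work surface. World frame = base frame: x ahead of the robot, y to its left, z up, the work surface at z = 0. Lengths are in m, angles in rad, forces in N, time in s.
With the tool pointing down it reaches from about 0.425 to 0.825 m from the base axis. Payload 3.6 kg.
Tool frame: the origin (TCP) lies midway between the tips of the shut fingers; the grasp point (between the pads) lies 19 mm behind it (arm.pinch_z is the distance from the TCP to the grasp point, in m); x points along the fingers, y is the direction in which the jaws open and shut, and the axes are right-handed (so a half turn about x gives the same grasp; the last joint's range is limited). The gripper opens to 93 mm and grips with 3 to 60 N. Pads are 15 mm wide; open, the fingers measure 128 mm over their backs; the gripper's body (75 mm by 188 mm) begins 65 mm behind the grasp point.
Start: joints at [-1.256, 0.615, -0.013, 1.423, 0.008, 1.103, -0.04], TCP at [0.218, 0.612, 0.219] pointing down, gripper open.
Joint ranges: [-3.12, 3.12], [-0.3, 2.06], [-1.34, 1.32], [0.26, 2.42], [-1.36, 4.5], [0.01, 1.98], [-2.84, 2.84]. Speed limits (rad/s): [2.79, 2.79, 3.14, 3.14, 3.14, 3.14, 3.14].

INTERFACE

Orientations are given as [roll, pitch, yaw] about the fixed x, y, z axes, in that order (R = Rz(yaw) Ry(pitch) Rx(roll)).
In Python, from bench import arm, command_gripper, kinematics, read_camera, camera_info, ticket, status gives the robot as it stands. The module is installed in compiled form; this text tells all that it offers. Calls block until the motion is done:
- arm.move_to(position, orientation): joint-space move of the TCP to a pose.
- arm.move_linear(position, rot=None, velocity=0.15): straight line of the TCP; rot=None keeps the orientation; velocity is the mean speed in m/s.
- arm.goto_joints(angles): joint-space move.
- command_gripper(opening, newtons=None): finger opening in m; newtons is the grip in N (None keeps the last); returns when the fingers have stopped.
- arm.dwell(seconds).
- kinematics.solve_ik(position, orientation): joint angles nearest the present ones, or None.
- read_camera(name): name is "side" or "top"; returns (picture, depth): 420x560x3 uint8, blue, green, red; 420x560 float32, m along the optical axis (not along the pixel's ray), 0 where there is no reading.
- camera_info(name): a dict with "vfov" (degrees; the focal length in pixels is half the picture's height over the tangent of half this angle, whatever the lens; pixels are square), "cx", "cy" (the principal point, pixels), "D" ([k1, k2, p1, p2, k3] as OpenCV has them; the pictures are not rectified), "R" (3x3) and "t" (3): a world point X has camera coordinates R X + t. Camera axes: x right, y down, z forward; pixel columns grow to the right and rows downward; lengths in m; the calibration is good to about 2 mm. A picture is of the moment at which its call begins. camera_info takes no time and is no camera call.
A pose or a line that the arm cannot do raises arm.MotionError and nothing moves.
- ticket.finish_job(): hands the job in, once; it reports no verdict.
Readings, each from a call of its own:
- status.get_t(): time.
- status.get_qpos(): joint angles.
- status.get_qvel(): joint speeds.
- status.get_joint_torque(): joint torques, N m.
- status.get_eef_pos(): TCP position.
- status.get_tool_rot(): TCP orientation.
- status.get_ft_force(): force on the tool from outside, world axes, zero at the start.
- status.get_ft_torque(): the same for the moment, N m.
- status.get_grip_width(): finger opening in m.
Only numpy, scipy, OpenCV 4.12 (cv2) and the standard library are available. Lean on these libraries where they do the work, as an engineer would, in place of code of your own. Each camera call takes 0.05 s, during which the arm holds its last target.

## Working session

There is one attempt and no reset: what is moved stays moved. The work goes in short steps, each a Python script; the robot and the scene stay as the last script left them, time stands still between calls to the robot, and variables do not carry over. Pictures are saved under pics/ and viewed, and the job is handed in when it is done.

```bash
mkdir -p pics; ls; cat > h.py <<'E'
import numpy as np, cv2
from bench import arm, command_gripper, kinematics, read_camera, camera_info, ticket, status
E
python3 - <<'E'
from h import *
for n in ("side","top"):
    p,d=read_camera(n); cv2.imwrite(f"pics/{n}0.png",p); np.save(f"{n}0d.npy",d)
    print(n,camera_info(n))
print(status.get_t(),arm.pinch_z,status.get_eef_pos(),status.get_tool_rot())
E
```

```text
pics
side {'vfov': 50.04975383690107, 'cx': 291.0981950666417, 'cy': 204.54012786895302, 'D': array([-0.12202033,  0.        ,  0.        ,  0.        ,  0.        ]), 'R': array([[ 0.99859254, -0.04786809, -0.02283812],
       [-0.04545756, -0.55063479, -0.83350761],
       [ 0.02732296,  0.83337265, -0.55203576]]), 't': array([-0.60548858,  0.08408161,  1.47140508])}
top {'vfov': 42.54443861756211, 'cx': 272.96212163638023, 'cy': 208.41937352847253, 'D': array([-0.10258682,  0.        ,  0.        ,  0.        ,  0.        ]), 'R': array([[-0.02520625, -0.99937221, -0.02489653],
       [-0.98921351,  0.0285293 , -0.14367573],
       [ 0.14429581,  0.02100646, -0.9893116 ]]), 't': array([-0.08042112,  0.61471866,  1.35791698])}
0.1 0.0188 [0.21761812 0.61172179 0.21760662] [-1.53237626  1.56846985 -1.87410043]
```

View pics/side0.png

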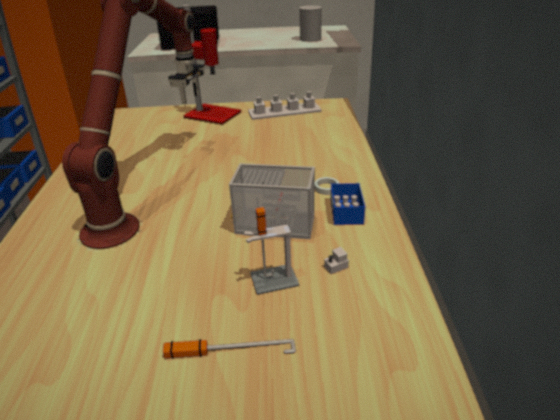

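View pics/top0.png

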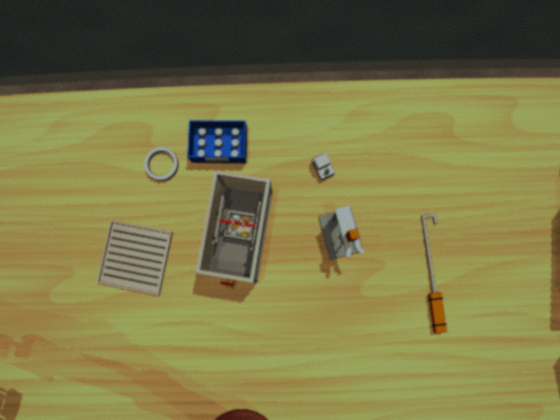

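```bash
cat >> h.py <<'E'
def cam(n):
    c=camera_info(n); f=210/np.tan(np.radians(c["vfov"])/2)
    K=np.array([[f,0,c["cx"]],[0,f,c["cy"]],[0,0,1]]); return K,c["D"],np.array(c["R"]),np.array(c["t"])
def px2w(n,uv,z):
    K,D,R,t=cam(n); uv=np.array(uv,float).reshape(-1,1,2)
    r=cv2.undistortPoints(uv,K,D).reshape(-1,2); r=np.c_[r,np.ones(len(r))]@R; C=-R.T@t
    z=np.broadcast_to(z,len(r)); return C+r*((z-C[2])/r[:,2])[:,None]
def w2px(n,X):
    K,D,R,t=cam(n); return cv2.projectPoints(np.array(X,float).reshape(-1,1,3),cv2.Rodrigues(R)[0],t,K,D)[0].reshape(-1,2)
def crop(src,dst,x0,y0,x1,y1,s,grid=10):
    im=cv2.imread(src) if isinstance(src,str) else src
    c=cv2.resize(im[y0:y1,x0:x1],None,fx=s,fy=s,interpolation=cv2.INTER_CUBIC)
    for x in range(-(-x0//grid)*grid,x1,grid):
        k=int((x-x0+.5)*s); cv2.line(c,(k,0),(k,6),(255,0,255),1); cv2.putText(c,str(x),(k-10,18),0,.35,(0,255,255),1)
    for y in range(-(-y0//grid)*grid,y1,grid):
        k=int((y-y0+.5)*s); cv2.line(c,(0,k),(6,k),(255,0,255),1); cv2.putText(c,str(y),(8,k+4),0,.35,(0,255,255),1)
    cv2.imwrite(dst,c)
E
python3 - <<'E'
from h import *
t="pics/top0.png";s="pics/side0.png"
crop(t,"pics/c1.png",185,160,285,295,4.4)
crop(t,"pics/c2.png",300,140,460,340,3)
crop(s,"pics/c3.png",225,155,355,300,4)
crop(t,"pics/c4.png",90,210,190,310,5)
crop(s,"pics/c5.png",150,325,310,370,5)
E
```

```text
(no output)
```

View pics/c1.png

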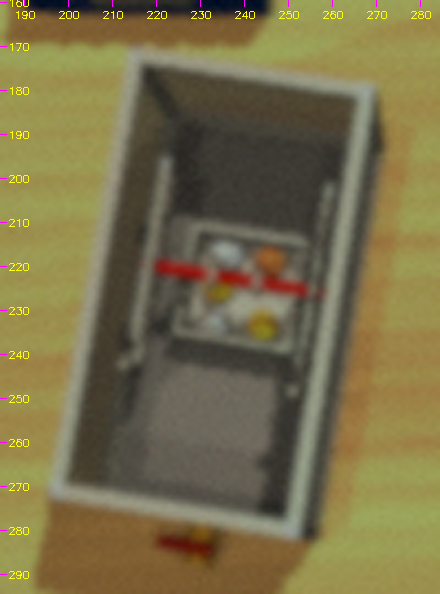

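View pics/c2.png

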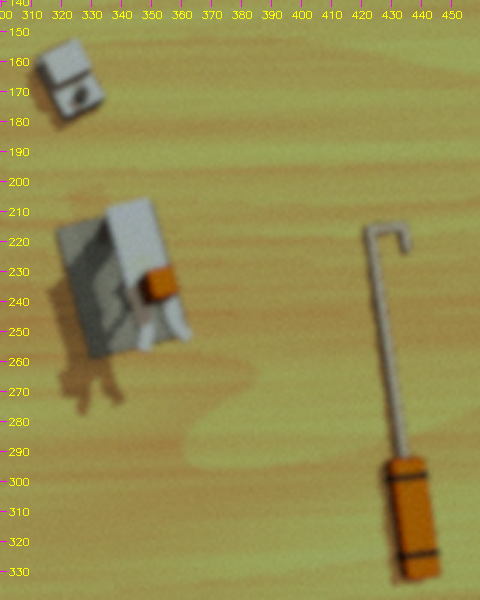

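View pics/c3.png

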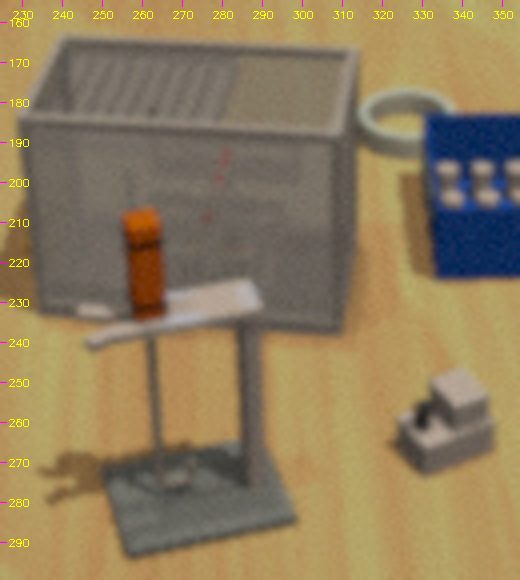

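View pics/c4.png

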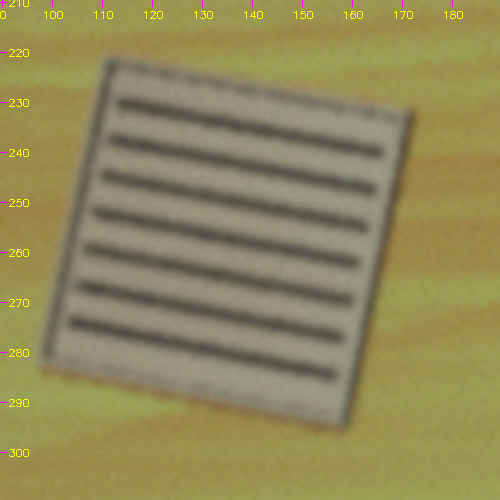

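View pics/c5.png

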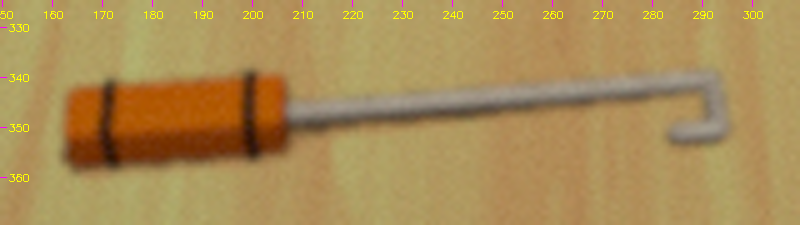

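```bash
python3 - <<'E'
from h import *
np.set_printoptions(precision=4,suppress=True)
T=px2w("top",[(214,171.3),(270,179.3),(252.7,281.5),(196.3,272)],.185)
print("tank",T,T.mean(0), [np.linalg.norm(T[i]-T[(i+1)%4]) for i in range(4)])
v=T[0]+T[1]-T[2]-T[3]; print("yaw",np.arctan2(v[1],v[0])); w=T[0]+T[3]-T[1]-T[2];print(np.arctan2(-w[0],w[1]))
TS=px2w("side",[(240.5,164),(314,167.5),(313,188.5),(231,184.5)],.185)
print("tank side",TS,TS.mean(0))
R=px2w("top",[(111,221.5),(171,232),(158.5,294.5),(98,283)],.016)
print("tray",R,R.mean(0),[np.linalg.norm(R[i]-R[(i+1)%4]) for i in range(4)])
v=R[0]+R[1]-R[2]-R[3]; print("yaw",np.arctan2(v[1],v[0]))
S=px2w("top",[(334.5,209),(349,205),(362.5,252),(346.5,256)],.17)
print("stand arm",S); v=S[0]+S[1]-S[2]-S[3]; print("yaw",np.arctan2(v[1],v[0]))
print("handle top top",px2w("top",[(353.5,233.8)],.245)," side",px2w("side",[(259.8,208)],.245))
# bar: z=.089+.004=.093
B=px2w("top",[(220.5,220),(254,226)],.093); print("bar",B,B.mean(0))
print("collars", px2w("top",[(232.5,223),(244,225)],.093))
print("stops", px2w("top",[(213,242),(251,248)],.135))
d=np.load("top0d.npy"); print(d[234,353],d[258,130],d[171,214])
E
```

```text
tank [[ 0.6844  0.0373  0.185 ]
 [ 0.6611 -0.0948  0.185 ]
 [ 0.4236 -0.0492  0.185 ]
 [ 0.4484  0.0808  0.185 ]] [ 0.5544 -0.0065  0.185 ] [np.float64(0.13413132591013596), np.float64(0.24174387746655518), np.float64(0.13236033461943167), np.float64(0.23996336027731358)]
yaw -0.18583330740373336
-0.18184459001006997
tank side [[ 0.4512  0.072   0.185 ]
 [ 0.6839  0.0274  0.185 ]
 [ 0.6696 -0.098   0.185 ]
 [ 0.4288 -0.0544  0.185 ]] [ 0.5584 -0.0133  0.185 ]
tray [[0.5934 0.3394 0.016 ]
 [0.5609 0.1759 0.016 ]
 [0.397  0.2094 0.016 ]
 [0.4299 0.3726 0.016 ]] [0.4953 0.2743 0.016 ] [np.float64(0.16669719215099607), np.float64(0.16726558924581472), np.float64(0.1665280133050346), np.float64(0.16684838039564645)]
yaw -0.2011108259094362
stand arm [[ 0.5883 -0.2447  0.17  ]
 [ 0.5968 -0.2793  0.17  ]
 [ 0.4852 -0.3059  0.17  ]
 [ 0.477  -0.2681  0.17  ]]
yaw 0.2208182581802375
handle top top [[ 0.5213 -0.2772  0.245 ]]  side [[ 0.5206 -0.2768  0.245 ]]
bar [[ 0.5796  0.0341  0.093 ]
 [ 0.5621 -0.0496  0.093 ]] [ 0.5708 -0.0077  0.093 ]
collars [[ 0.5712  0.0041  0.093 ]
 [ 0.5653 -0.0246  0.093 ]]
stops [[ 0.5212  0.0479  0.135 ]
 [ 0.5043 -0.0437  0.135 ]]
1.1827766 1.4221586 1.45744
```

```bash
cat >> h.py <<'E'
from scipy.spatial.transform import Rotation as Rn
PZ=0.0188
def rpy(psi):  # tool down, jaw axis y along psi
    x=np.array([0,0,-1.]); y=np.array([np.cos(psi),np.sin(psi),0]); return Rn.from_matrix(np.c_[x,y,np.cross(x,y)]).as_euler('xyz')
def st(): print("t",round(status.get_t(),2),"p",np.round(status.get_eef_pos(),4),"F",np.round(status.get_ft_force(),2),"w",round(status.get_grip_width(),4))
TANK=np.array([.555,-.008]); TY=-.185; SY=.221; HK=np.array([.521,-.277]); TRAY=np.array([.495,.274])
u=np.array([np.cos(TY),np.sin(TY)]); su=np.array([np.cos(SY),np.sin(SY)])
E
python3 - <<'E'
from h import *
np.set_printoptions(precision=3,suppress=True)
Rm=Rn.from_euler('xyz',status.get_tool_rot()).as_matrix(); print(Rm)
for off in (0,np.pi):
  for n,p,z,a in (("above",HK,.35,SY),("grip",HK,.193,SY),("out",HK-.06*su,.40,SY),("tankhi",TANK-.02*u,.47,TY),("tanklo",TANK-.02*u,.24,TY),("stop",TANK-.06*u,.47,TY),("tray",TRAY,.25,TY),("trayhi",TRAY-.04*u,.47,TY)):
    print(off>0,n,kinematics.solve_ik([*p,z],rpy(a+off)))
E
```

```text
[[-0.001  0.335  0.942]
 [-0.002  0.942 -0.335]
 [-1.    -0.002  0.   ]]
False above [-0.09   0.566  0.983  1.4   -0.468  1.421  1.109]
False grip [-0.014  0.658  0.797  1.655 -0.527  1.056  1.166]
False out [-0.053  0.435  0.938  1.415 -0.349  1.465  1.096]
False tankhi [-0.459  0.342  0.674  1.264 -0.211  1.605 -0.007]
False tanklo [-0.365  0.447  0.495  1.736 -0.243  1.019  0.032]
False stop [-0.528  0.259  0.673  1.367 -0.161  1.57  -0.056]
False tray [-0.794  0.473  0.385  1.637 -0.196  1.071 -0.537]
False trayhi [-0.874  0.315  0.431  1.259 -0.13   1.594 -0.65 ]
True above [-0.144  0.622  1.135  1.401 -0.56   1.466 -1.948]
True grip [-0.151  0.796  1.134  1.658 -0.768  1.2   -1.753]
True out [-0.136  0.5    1.137  1.417 -0.451  1.506 -1.94 ]
True tankhi [ 0.611  0.468 -1.147  1.231  0.427  1.694  2.521]
True tanklo [ 0.122  0.423 -0.226  1.721  0.109  1.01   2.814]
True stop [ 0.678  0.383 -1.147  1.333  0.348  1.64   2.542]
True tray [-0.272  0.481 -0.42   1.62   0.215  1.087  2.206]
True trayhi [-0.388  0.314 -0.316  1.243  0.096  1.599  2.27 ]<sys>:0: UserWarning: Gimbal lock detected. Setting third angle to zero since it is not possible to uniquely determine all angles.
```

Candidates for the hook: the rod in the stand (top 353,234; side 260,225) and the rod lying on the bench (top 437,313; side 185,348). The lying one's handle is about 105 mm, against 75 mm specified, and its hook is also bigger. I choose the one in the stand. The red/orange tools at the back of the side view are scenery.

```bash
python3 -W ignore - <<'E'
from h import *
arm.move_linear([.218,.612,.40],velocity=.3)
arm.move_to([*HK,.34],rpy(SY)); st()
arm.move_linear([*HK,.212-PZ],velocity=.15); st()
p,d=read_camera("side"); cv2.imwrite("pics/s1.png",p)
crop(p,"pics/s1c.png",210,130,340,300,3.5)
p,d=read_camera("top"); crop(p,"pics/t1c.png",290,160,420,290,4)
E
```

```text
t 4.14 p [ 0.5217 -0.276   0.3399] F [ 0.69  0.3  -0.27] w 0.0929
t 5.27 p [ 0.5215 -0.2776  0.1942] F [-0.37  0.56 -0.03] w 0.0931
```

View pics/s1c.png

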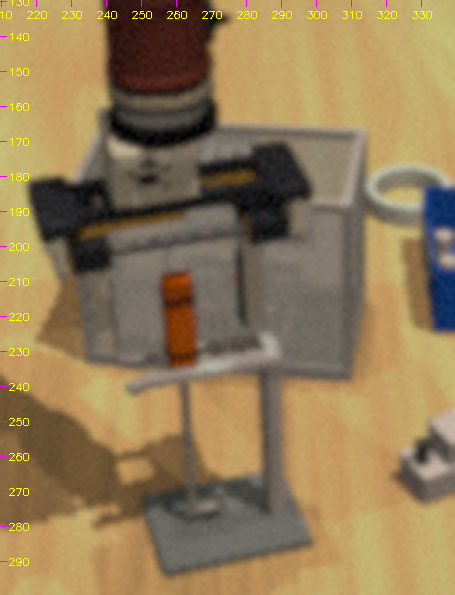

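View pics/t1c.png

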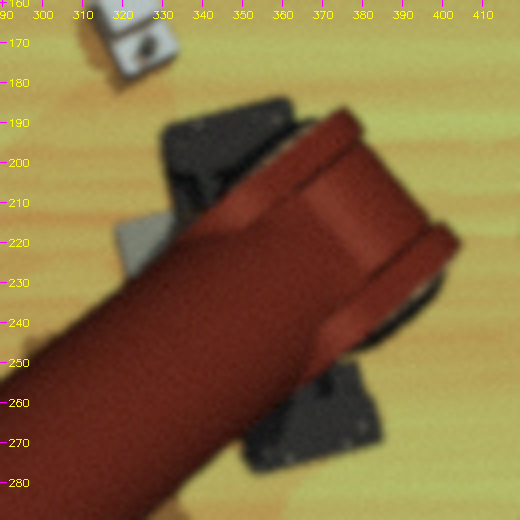

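The side view shows the handle (258,220) between the open fingers (235 and 283 columns) above the stand arm. The top view shows the gripper in line with the stand. I'll grip and draw it out.

```bash
python3 -W ignore - <<'E'
from h import *
command_gripper(.015,50); st()
p0=np.array(status.get_eef_pos())
arm.move_linear(p0+[0,0,.010],velocity=.05); st()
arm.move_linear([*(HK-.062*su),p0[2]+.010],velocity=.08); st()
arm.move_linear([*(HK-.062*su),.400],velocity=.15); st()
p,d=read_camera("side"); crop(p,"pics/s2c.png",190,60,340,300,2.5)
E
```

```text
t 6.47 p [ 0.5212 -0.277   0.1932] F [-0.22 -0.63 -0.41] w 0.0218
t 6.82 p [ 0.5213 -0.2772  0.2037] F [-0.09  0.5  -1.5 ] w 0.022
t 7.74 p [ 0.4612 -0.2903  0.2032] F [-0.67  0.04 -1.46] w 0.0218
t 9.2 p [ 0.4603 -0.2902  0.3992] F [-0.21 -0.44 -0.72] w 0.0217
```

View pics/s2c.png

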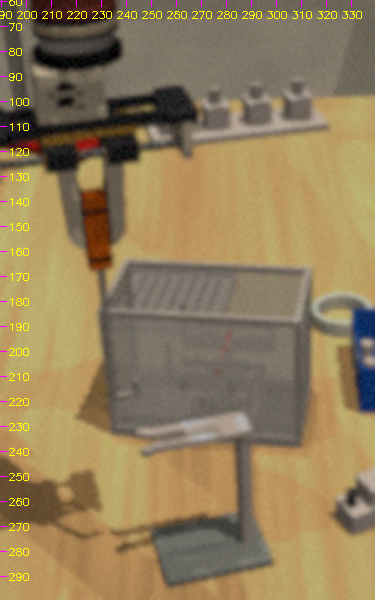

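The rod hangs straight in the fingers (handle 227,150 in the side view). Now to the tank, descending on the tap side of the bar.

```bash
python3 -W ignore - <<'E'
from h import *
BAR=np.array([.5694,-.0088])
q=BAR-.036*u
arm.move_to([*q,.42],rpy(TY)); st()
arm.move_linear([*q,.30],velocity=.15); st()
arm.move_linear([*q,.2322],velocity=.06); st()
p,d=read_camera("side"); crop(p,"pics/s3c.png",215,150,335,245,6)
p,d=read_camera("top"); crop(p,"pics/t3c.png",180,150,300,295,4)
E
```

```text
t 10.39 p [ 0.5336 -0.0039  0.42  ] F [ 0.01 -0.48 -0.69] w 0.0217
t 11.34 p [ 0.5346 -0.0029  0.301 ] F [-0.1  -0.51 -1.88] w 0.0216
t 12.62 p [ 0.5343 -0.0023  0.2326] F [-0.49  0.88 -1.53] w 0.0222
```

View pics/s3c.png

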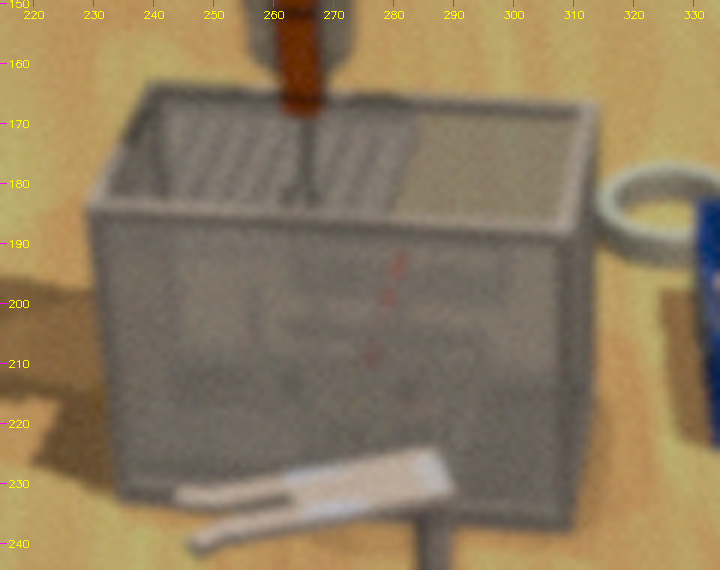

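View pics/t3c.png

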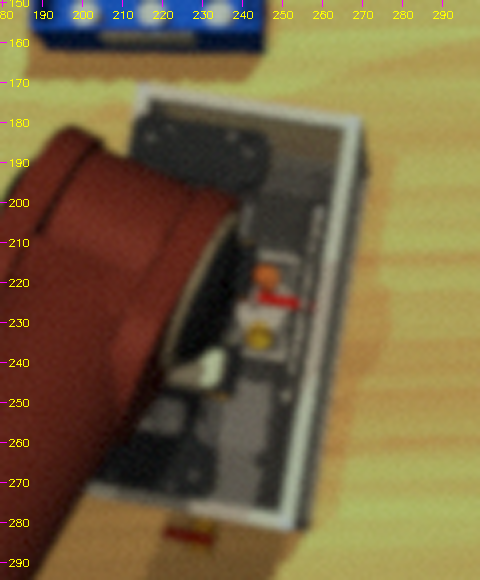

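```bash
python3 -W ignore - <<'E'
from h import *
B=np.array([.5694,-.0088,.093]); v=np.array([-u[1],u[0],0])
for k in (-.055,-.045,-.013,0,.013,.045,.055): print(k,w2px("side",B+k*v),w2px("top",B+k*v))
E
```

```text
-0.055 [[276.10298192 209.66415315]] [[259.32761168 226.98515705]]
-0.045 [[276.63328554 207.85702878]] [[255.37794794 226.36120052]]
-0.013 [[278.28929907 202.21507045]] [[242.76178104 224.36656697]]
0 [[278.94475331 199.98249888]] [[237.64705854 223.55724101]]
0.013 [[279.59052125 197.78321371]] [[232.53887507 222.74855675]]
0.045 [[281.14009917 192.50701993]] [[219.99450423 220.76096778]]
0.055 [[281.61301175 190.89712277]] [[216.08351071 220.14080475]]
```

The bar estimate projects onto the visible red marks in both views (side 281,193 / 276,209; top 242,224), and the rod is clear on the tap side. Sliding the hook under the bar, raising it, and then drawing by force.

```bash
cat >> h.py <<'E'
BAR=np.array([.5694,-.0088])
def favg(n=8):
    a=[]
    for _ in range(n): a.append(status.get_ft_force()); arm.dwell(.01)
    return np.mean(a,0)
E
python3 -W ignore - <<'E'
from h import *
q=BAR-.011*u
f0=favg(); print(np.round(f0,2))
arm.move_linear([*q,.2322],velocity=.05); print(np.round(favg()-f0,2))
arm.move_linear([*q,.2522],velocity=.04); st(); f1=favg(); print(np.round(f1-f0,2))
# draw in 3 mm steps
x=-.011
for i in range(10):
    x-=.003; arm.move_linear([*(BAR+x*u),.2522],velocity=.03)
    f=favg()-f1; print(round(x,4),np.round([f[:2]@u,f[2]],2),np.round((np.array(status.get_eef_pos())[:2]-BAR)@u,4))
    if abs(f[:2]@u)>3: break
print(status.get_t())
p,d=read_camera("side"); crop(p,"pics/s4c.png",215,150,335,245,6)
E
```

```text
[ 0.18  0.26 -1.43]
[-0.49 -0.37  0.36]
t 14.16 p [ 0.5585 -0.0067  0.2522] F [ 0.26 -0.08 -1.81] w 0.0218
[-0.46 -0.64 -0.2 ]
-0.014 [ 0.97 -0.11] -0.014
-0.017 [ 1.89 -0.39] -0.0167
-0.02 [ 1.66 -0.81] -0.0202
-0.023 [ 1.91 -0.47] -0.0231
-0.026 [ 1.85 -0.53] -0.0262
-0.029 [ 2.01 -0.41] -0.0291
-0.032 [ 1.79 -0.19] -0.0322
-0.035 [ 1.92 -0.51] -0.0352
-0.038 [ 2.   -0.27] -0.0382
-0.041 [ 2.01 -0.2 ] -0.0412
17.3917
```

View pics/s4c.png

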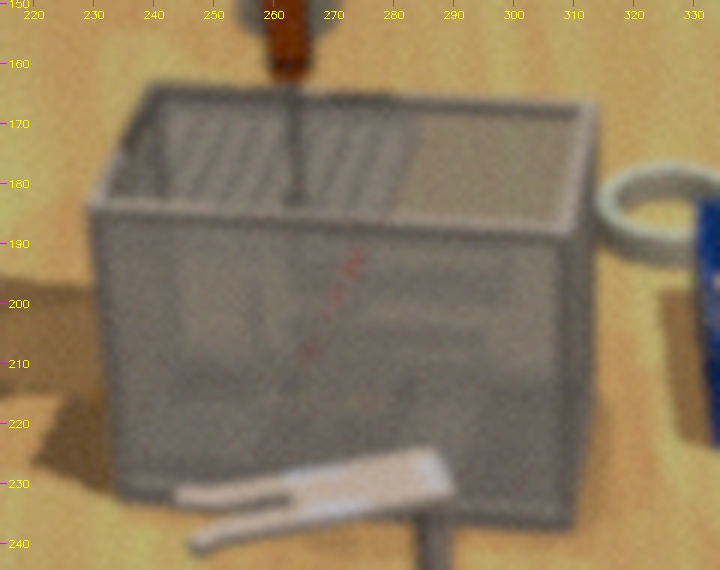

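```bash
python3 -W ignore - <<'E'
from h import *
f1=np.array([-.28,-.38,-1.63])
x=-.041
for i in range(22):
    x-=.002; arm.move_linear([*(BAR+x*u),.2522],velocity=.025)
    f=favg(6)-f1; print(round(x,4),np.round([f[:2]@u,f[2]],2),np.round((np.array(status.get_eef_pos())[:2]-BAR)@u,4))
    if abs(f[:2]@u)>3.6: break
print(status.get_t())
p,d=read_camera("side"); crop(p,"pics/s5c.png",215,150,335,245,6)
p,d=read_camera("top"); crop(p,"pics/t5c.png",180,150,300,295,4)
E
```

```text
-0.043 [ 2.5  -0.14] -0.0431
-0.045 [ 2.39 -0.43] -0.0452
-0.047 [ 2.02 -0.44] -0.0472
-0.049 [ 1.89 -0.13] -0.0491
-0.051 [ 2.06 -0.05] -0.0512
-0.053 [1.83 0.14] -0.0532
-0.055 [ 2.25 -0.03] -0.0551
-0.057 [ 2.23 -0.05] -0.0572
-0.059 [ 1.9 -0.3] -0.0592
-0.061 [ 1.94 -0.24] -0.0613
-0.063 [ 1.91 -0.31] -0.0632
-0.065 [ 1.9  -0.34] -0.0653
-0.067 [ 3.02 -1.21] -0.0668
-0.069 [ 5.19 -2.65] -0.0676
21.6417
```

View pics/s5c.png

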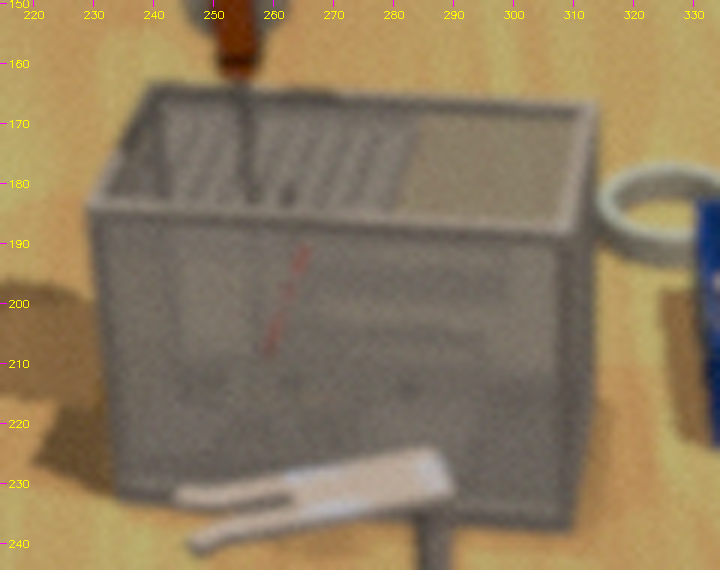

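View pics/t5c.png

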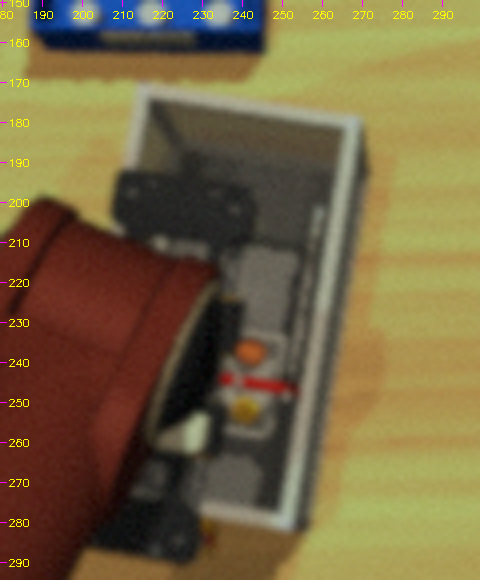

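```bash
python3 -W ignore - <<'E'
from h import *
x=-.0665; arm.move_linear([*(BAR+x*u),.2522],velocity=.025); st(); f=favg(); print(np.round(f-[-.28,-.38,-1.63],2), status.get_ft_torque())
p,d=read_camera("side"); crop(p,"pics/s6c.png",225,90,305,190,6)
H=np.array([*np.array(status.get_eef_pos())[:2],0])
for z in (.304,.229,.185,.15): print(w2px("side",H+[0,0,z]))
E
```

```text
t 21.99 p [0.5039 0.0034 0.2522] F [ 2.05  1.13 -1.54] w 0.0222
[ 3.12  0.99 -0.15] [ 0.13735642 -1.07148097  0.04570973]
[[253.94046215 138.65004528]]
[[255.5783868  161.16737459]]
[[256.50547966 173.79073439]]
[[257.22534088 183.53368472]]
```

View pics/s6c.png

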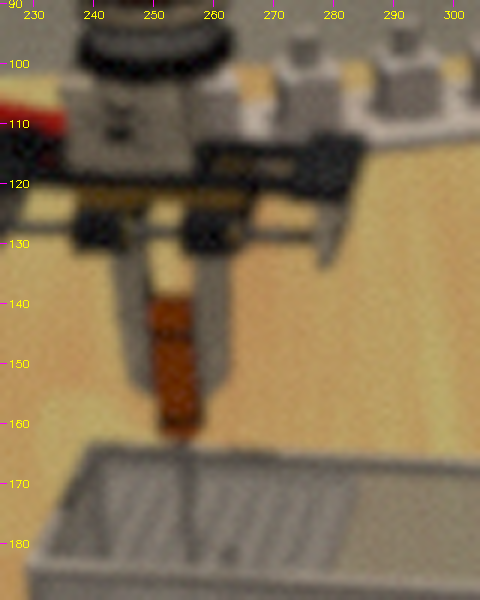

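Rod upright and in line with its projection (column ~256). The stops are felt at ~-37 mm in the tank, which agrees with vision (-39). Easing off 1 mm, then lifting in steps with a force check.

```bash
python3 -W ignore - <<'E'
from h import *
f1=np.array([-.28,-.38,-1.63]); x=-.0656
q=BAR+x*u
arm.move_linear([*q,.2522],velocity=.025)
z=.2522
for i in range(12):
    z+=.002; arm.move_linear([*q,z],velocity=.025)
    f=favg(6)-f1; print(round(z,4),np.round([f[:2]@u,-f[0]*u[1]+f[1]*u[0],f[2]],2))
    if f[2]<-6.5 or abs(f[:2]@u)>6: break
print(status.get_t())
p,d=read_camera("side"); crop(p,"pics/s7c.png",215,150,335,245,6)
E
```

```text
0.2542 [1.4  0.48 1.36]
0.2562 [ 1.41 -0.05 -2.92]
0.2582 [ 1.24  0.29 -3.57]
0.2602 [ 0.62  0.27 -3.14]
0.2622 [-0.15  0.2  -2.95]
0.2642 [ 0.27  0.31 -3.27]
0.2662 [ 0.37  0.4  -3.44]
0.2682 [-0.09  0.84 -3.45]
0.2702 [ 0.48  0.67 -3.01]
0.2722 [ 0.36  0.32 -3.62]
0.2742 [-0.12  0.45 -3.3 ]
0.2762 [ 0.4   0.39 -3.3 ]
25.9583
```

View pics/s7c.png

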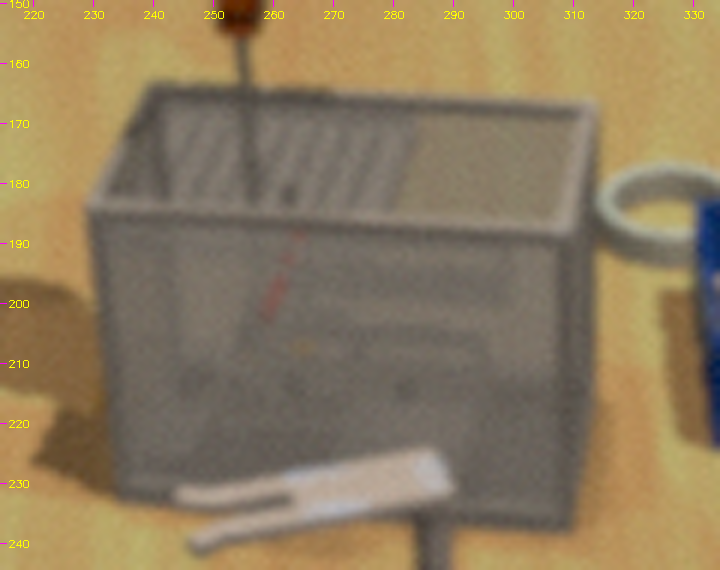

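Basket hangs freely (3.3 N), the bar past the roofs. Lifting straight out.

```bash
python3 -W ignore - <<'E'
from h import *
f1=np.array([-.28,-.38,-1.63])
q=BAR-.0656*u
for z in (.32,.38,.46):
    arm.move_linear([*q,z],velocity=.07); print(z,np.round(favg(6)-f1,2))
st()
p,d=read_camera("side"); crop(p,"pics/s8c.png",190,50,330,240,3.1)
E
```

```text
0.32 [ 0.17  0.26 -3.2 ]
0.38 [-0.01  0.32 -3.51]
0.46 [ 0.38  0.04 -3.47]
t 29.23 p [0.5047 0.0034 0.4595] F [ 1.1  -1.07 -4.95] w 0.0219
```

View pics/s8c.png

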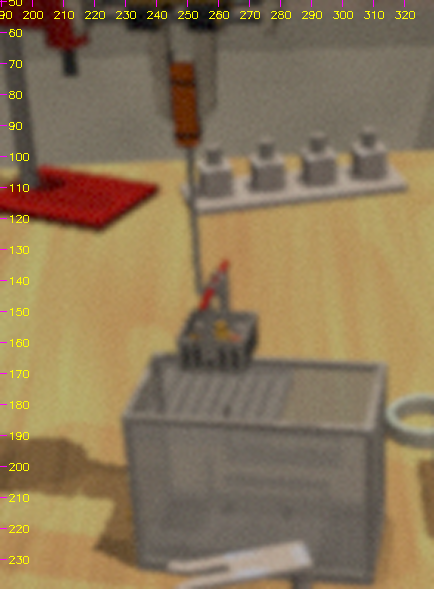

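The basket hangs upright on the hook above the rim (side 218,163). Carrying it to the tray.

```bash
python3 -W ignore - <<'E'
from h import *
f1=np.array([-.28,-.38,-1.63])
q=TRAY-.013*u
arm.move_linear([*q,.46],velocity=.11); st()
arm.move_linear([*q,.29],velocity=.11)
arm.dwell(.3)
p,d=read_camera("side"); crop(p,"pics/s9c.png",180,50,320,240,3.1)
p,d=read_camera("top"); crop(p,"pics/t9c.png",80,200,210,320,5)
st()
E
```

```text
t 31.93 p [0.4823 0.2759 0.4601] F [ 0.22  0.6  -4.04] w 0.0217
t 34.02 p [0.4823 0.2764 0.2901] F [-0.85  0.65 -4.71] w 0.0217
```

View pics/s9c.png

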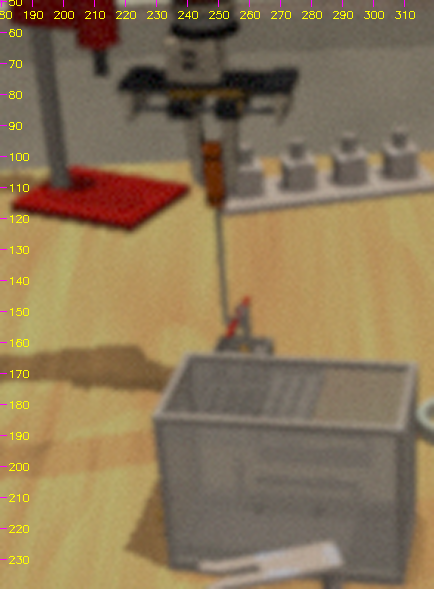

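View pics/t9c.png

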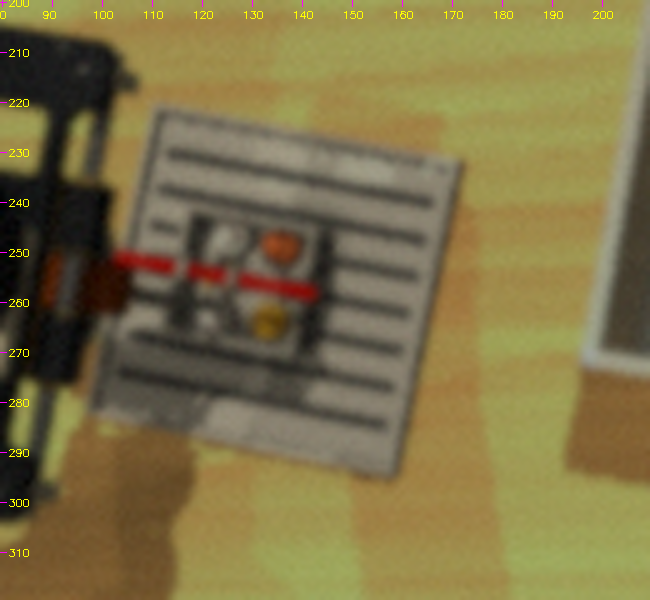

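Basket is upright over the tray centre (top 131,256). Lowering gently.

```bash
python3 -W ignore - <<'E'
from h import *
f1=np.array([-.28,-.38,-1.63])
q=TRAY-.013*u
arm.move_linear([*q,.256],velocity=.05)
z=.256
for i in range(12):
    z-=.002; arm.move_linear([*q,z],velocity=.02)
    f=favg(6)-f1; print(round(z,4),np.round(f,2))
    if f[2]>-1.2: break
z0=z-.001
arm.move_linear([*q,z-.019],velocity=.04); st()
p,d=read_camera("side"); crop(p,"pics/s10c.png",180,50,320,240,3.1)
p,d=read_camera("top"); crop(p,"pics/t10c.png",80,200,210,320,5)
E
```

```text
0.254 [-0.07  0.42 -2.75]
0.252 [ 0.45  0.35 -3.38]
0.25 [ 0.17  0.24 -3.39]
0.248 [ 0.52 -0.04 -3.44]
0.246 [ 1.25 -0.46 -0.93]
t 36.98 p [0.4822 0.2764 0.2269] F [-0.03  1.33 -1.73] w 0.0219
```

View pics/t10c.png

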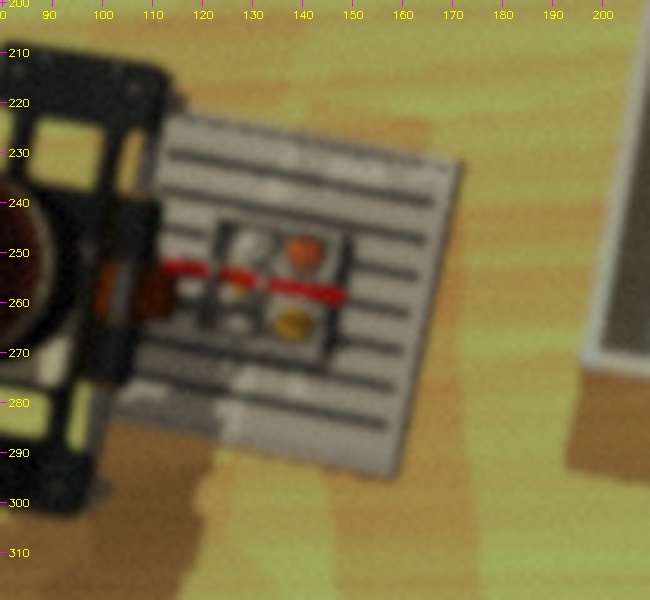

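The basket stands in the tray (bar middle about 127,255), and the tip is ~5 mm under the bar. Withdrawing the hook.

```bash
python3 -W ignore - <<'E'
from h import *
f1=np.array([-.28,-.38,-1.63])
q=TRAY-.013*u
for s in (.012,.024,.036):
    arm.move_linear([*(q-s*u),.2270],velocity=.06); print(np.round(favg(6)-f1,2))
arm.move_linear([*(q-.036*u),.32],velocity=.10); print(np.round(favg(6)-f1,2))
arm.move_linear([*(q-.036*u),.41],velocity=.15); st()
p,d=read_camera("side"); crop(p,"pics/s11c.png",180,50,320,240,3.1)
p,d=read_camera("top"); crop(p,"pics/t11c.png",80,200,210,320,5)
E
```

```text
[0.33 0.8  0.4 ]
[0.   0.53 0.02]
[0.4  0.27 0.3 ]
[0.61 0.8  0.35]
t 40.16 p [0.4463 0.283  0.409 ] F [-0.38  0.43 -1.26] w 0.0217
```

View pics/t11c.png

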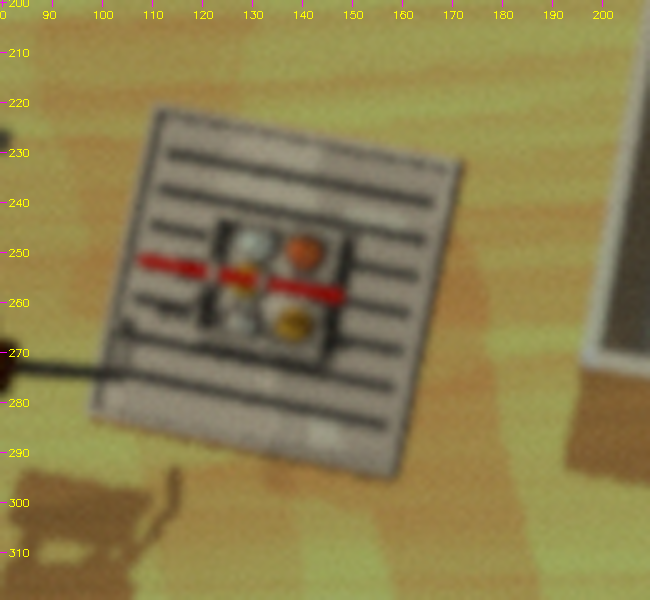

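View pics/s11c.png

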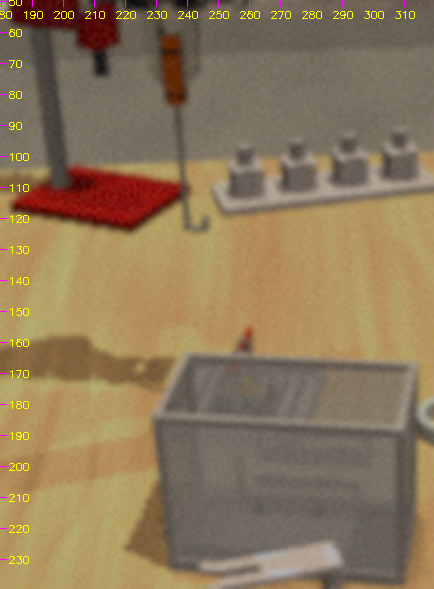

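Basket stands free in the tray. Returning the rod.

```bash
python3 -W ignore - <<'E'
from h import *
B=px2w("top",[(108,252),(149,258.5)],.084); print(B.mean(0))
q=HK-.062*su
arm.move_to([*q,.42],rpy(SY)); st()
arm.move_linear([*q,.2042],velocity=.15); st()
p,d=read_camera("side"); crop(p,"pics/s12c.png",215,150,335,300,4)
H=np.array([*np.array(status.get_eef_pos())[:2],0])
for z in (.256,.181,.11,.035): print(w2px("side",H+[0,0,z]))
E
```

```text
[0.49736176 0.27057315 0.084     ]
t 42.33 p [ 0.4614 -0.2895  0.4197] F [-0.37  0.68 -1.34] w 0.022
t 43.92 p [ 0.4609 -0.2911  0.205 ] F [ 0.1   0.53 -1.55] w 0.0216
[[235.11835837 208.61793891]]
[[237.83852438 233.04790624]]
[[240.26745245 254.55350658]]
[[242.68705906 275.69563195]]
```

View pics/s12c.png

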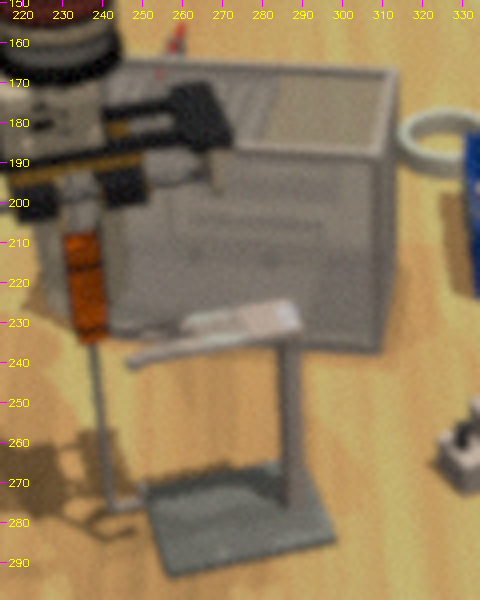

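The rod matches its projection (handle underside ~237,234, foot 242,276) and stands in front of the notch mouth. Inserting.

```bash
python3 -W ignore - <<'E'
from h import *
f0=favg()
for s in (.045,.030,.015,.0):
    arm.move_linear([*(HK-s*su),.2042],velocity=.06); f=favg(6)-f0; print(s,np.round(f,2))
    if np.linalg.norm(f)>4: break
else:
    z=.2042
    for z in (.198,.1955,.1940,.1930):
        arm.move_linear([*HK,z],velocity=.03); f=favg(6)-f0; print(z,np.round(f,2))
        if f[2]>1.5: break
st()
p,d=read_camera("side"); crop(p,"pics/s13c.png",215,150,335,300,4)
E
```

```text
0.045 [ 0.05 -0.14 -0.03]
0.03 [0.25 0.23 0.06]
0.015 [0.09 0.16 0.24]
0.0 [ 0.04  0.42 -0.21]
0.198 [ 0.01  0.04 -0.11]
0.1955 [-0.06  0.24  0.27]
0.194 [-0.04  0.27  0.28]
0.193 [0.26 0.28 1.56]
t 47.17 p [ 0.5211 -0.2772  0.1932] F [ 1.   -0.03 -0.77] w 0.022
```

View pics/s13c.png

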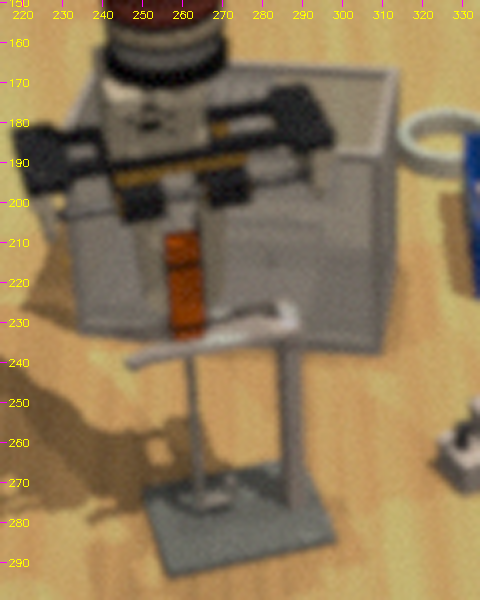

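The rod is seated (handle underside 261,233, as at the start). Releasing and backing straight up.

```bash
python3 -W ignore - <<'E'
from h import *
command_gripper(.06); arm.dwell(.2)
arm.move_linear([*HK,.36],velocity=.12); 
arm.move_linear([.40,-.40,.40],velocity=.2); arm.dwell(.5); st()
p,d=read_camera("side"); cv2.imwrite("pics/s14.png",p); crop(p,"pics/s14c.png",215,150,335,300,4)
p,d=read_camera("top"); cv2.imwrite("pics/t14.png",p)
E
```

```text
t 51.3 p [ 0.4002 -0.3999  0.4   ] F [-0.68  0.83 -0.1 ] w 0.0598
```

View pics/s14c.png

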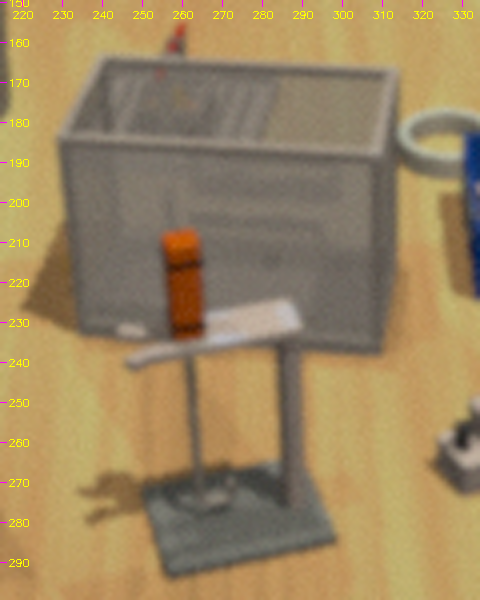

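View pics/t14.png

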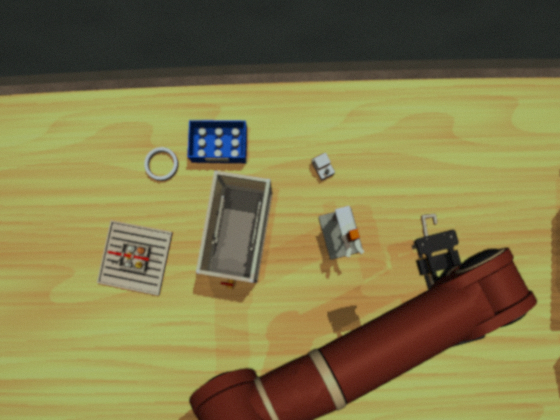

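The rod hangs in its notch (side 260,215). The basket is upright in the tray (top 130,257), and the bin, tape and clamp are at their old pixels. Handing in.

```bash
python3 -W ignore - <<'E'
from h import *
ticket.finish_job(); st()
E
```

```text
the job is handed in; nothing more can be done
the job is handed in; nothing more can be done
```

The basket is out of the tank and standing in the drip tray, the hook rod is back in its stand, and I handed the job in at about 51 s of the 72 s allowed. The hand-in gives no verdict.

- **Fetching:** I took the rod from its stand, not the larger look-alike lying on the bench, and caught the bar from below. Drawing it took about 2 N. I felt the stops at about 37 mm to the -x side of the tank's middle, with a peak of about 5 N at the wrist sensor. The camera estimate of the stops agreed within a few millimetres. The basket then lifted straight out freely, weighing about 3.3 N, and touched down softly in the tray.
- **Last checks:** The final pictures show the basket upright in the tray. From the earlier picture taken just after set-down, its centre was about 4 mm from the tray's centre. The rod hangs in the notch at its starting image position. The bin, tape roll and clamp block are at their original pixels, and the gripper is clear of everything.
- **Failures or disagreements:** None, apart from sensor noise of about 0.5 N. I could not read contact forces on the tank directly; the wrist force was my only measure of them.

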